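# Seat a sample bar and tighten the clamp's thumbscrew

## Robot

A 6-joint arm with a two-finger parallel gripper is mounted at the origin on a cart in front of the work surface, level with it; the furniture and walls round the work are solid. World frame = base frame: x ahead of the robot, y to its left, z up, the work surface at z = 0. Lengths are in m, angles in rad, forces in N, time in s.
With the tool pointing down it reaches from about 0.375 to 0.75 m from the base axis. Payload 9 kg.
Tool frame: the origin (TCP) lies at the very end of the fingers, on their centre line; the grasp point (between the pads) lies 19 mm behind it; z points along the fingers, y is the line along which they close (so a half turn about z gives the same grasp; the last joint's range is limited). The gripper opens to 85 mm and grips with 20 to 120 N. Pads are 22 mm wide; open, the fingers measure 114 mm over their backs; the gripper's body (76 mm by 85 mm) begins 54 mm behind the grasp point. The pads swing forward as they close: fully open they stand 13 mm farther back than shut.
Start: joints at [-1.478, 0.104, 0.097, 1.564, 0, 1.353], TCP at [0.184, -0.571, 0.231] pointing down, gripper open.
Joint ranges: [-2.99, 2.99], [-0.84, 1.86], [-1.1, 1.16], [-1.84, 2.11], [-1.51, 1.56], [-3.14, 3.14]. Speed limits (rad/s): [2.22, 2.22, 2.57, 3.14, 3.14, 3.14].

## Interface

Orientations are given as a unit quaternion [x, y, z, w].
In Python, from workcell import get_obs, vision, order gives the robot as it stands. The module is installed in compiled form; this text tells all that it offers.
- The arm moves only by the tool apply_moves, never from a script. Its argument "rows" is a list of rows, each an object of numbers: "dx", "dy", "dz": the shift along the tool's x, y, z in mm; "yaw": the turn about the tool's z in rad. A call has 1 to 12 rows; each row shifts and turns the commanded pose from where the row before left it, along the tool's axes as they then stand; what a row does not reach is not made up. A row lasts 1/12 s, in which the tool goes at most 41.7 mm and 7.16 degrees, less where a joint would pass 70% of its speed; a pose out of reach is approached as far as the arm can. A call with a gripper value outside its range is refused whole. "fingers" is the finger opening in mm, from 0 to 85.4, set as the call begins (left out, the last holds). The fingers move at their own pace and stop on an object; the grip force is fixed at half the most. Time passes only in rows, so rows that do not move let the fingers close. It gives the time, the measured TCP pose, the force, the opening and the grip force at its end, in the units of the state.
- get_obs(): the state, without advancing time (a new reading comes with each control period).
- vision.get_image(name): name is "side" or "top" or "wrist"; returns the picture (480x640x3 uint8, red, green, blue); there is no depth.
- vision.camera_info(name): a dict with "K" (3x3 intrinsics, pixels), "R" (3x3) and "t" (3): a world point X has camera coordinates R X + t; the wrist camera has in their place "T_tool_cam" (4x4, takes a point from camera to tool coordinates, whose origin is the TCP and whose axes are the flange's). Camera axes: x right, y down, z forward; pixel columns grow to the right and rows downward; lengths in m; the calibration is good to about 2 mm. A picture is of the moment at which its call begins: read the wrist's pose just before it. camera_info takes no time and is no camera call.
- order.close_job(): hands the job in; it is judged then, once.
The state is a dict: "time": time; "q": joint angles; "qd": joint speeds; "joint_efforts": joint torques, N m; "tool_pos": TCP position; "orientation": TCP orientation; "contact_force": force on the tool from outside, world axes, zero at the start; "moment": the same for the moment, N m; "gripper_width": opening from 0.0 (shut) to 1.0 (fully open); "grasp_force": force on a finger pad.
Only numpy, scipy, OpenCV 4.12 (cv2) and the standard library are available. Lean on these libraries where they do the work, as an engineer would, in place of code of your own. Each camera call takes 0.05 s, during which the arm holds its last target. There are 200 camera calls.

## Task

Slide the steel sample bar fully home against the end stop of the bench clamp, then turn the knurled thumbscrew clockwise until its foot seats on the bar and grips it firmly. Stop as soon as you feel the resistance rise clearly: do not push the bar hard or overtighten the screw. Leave the beaker, the sample pot and the two vials where they stand.

Things in the scene. Friction and masses are not known exactly. Their poses are not given: they have to be found in the camera images.
- sample_clamp: Aluminium bench clamp, fixed. Origin on the bench under the vertical screw axis; x along the channel to the end stop, z up. Base plate 150 x 84 x 12 mm (x -75 to 75). Guide rails (x -50 to 37, tops z 22 mm) make a channel 32 mm wide about y = 0. Pillar at x 49 to 71 carries an arm 36 mm wide (x -22 to 71, z 45 to 65, boss to z 69) that holds the screw.
- sample_bar: Loose steel bar 120 x 30 x 14 mm, about 0.35 kg, lying lengthwise in the channel, under the arm, 12 to 30 mm short of the stop. Origin at the centre of its underside, x lengthwise toward the stop. Home: origin at x = -25 mm in the clamp's frame. It slides freely until clamped.
- bar_front (a point): Centre of the bar's front end face (the end nearer the robot, away from the stop), 7 mm above its underside. Push here along the bar, or grip the bar's sides just behind it (no rails beside its front 35 mm when home).
- screw_spindle: Thumbscrew spindle: head, stem and round pressure foot (25 mm across, turning with the head) rise and sink with it; z up, it does not turn itself. Origin on the axis, inside the foot, a few mm above its underside. At the start the foot is some 2 to 4.5 mm above the bar; just where it seats must be felt.
- knob_grip (a point): On the screw axis, 8 mm below the top of the knurled steel head (cylinder 32 mm across, 24 mm high); grip across it from above. Clockwise from above tightens, sinking 2 mm per rad. Running free takes about 0.15 Nm, for 1 to 2.3 rad (two strokes or so); then the torque climbs steeply: well seated once 0.1 Nm above free, some 0.15 rad past touching; overtight 0.25 Nm above. It stays where it is left.
- end_stop: Dark steel end stop across the far end of the channel, fixed to the clamp, 14 x 56 x 14 mm. Origin at the centre of its flat face: x = +35 mm, z = 19 mm in the clamp's frame. When the bar is home its far end touches this face.
- beaker: Bystander: small open glass beaker, 54 mm across, 70 mm high, right of the clamp; origin at the centre of its base. Leave it where it is. Right behind it stands a fixed steel stand over 0.4 m tall, with a stirrer between its legs (x over 0.48 m, y from about 0.08 to -0.4 m): swing the arm past it on the robot's side, over the near part of the bench.
- sample_pot: Bystander: white sample pot with screw lid, 47 mm across, 66 mm high, nearer the robot; origin at the centre of its base. Leave it where it is.
- vial_1: Bystander: glass vial with a black cap, 27 mm across, 58 mm high, right of the sample pot; origin at the centre of its base. Leave it where it is.
- vial_2: Bystander: glass vial with a white cap, 27 mm across, 58 mm high, farthest to the right; origin at the centre of its base. Leave it where it is.

How it is judged:
On the way:
1. the bar is home against the end stop (within 1.5 mm) while the screw is not yet pressing on it (x of sample_bar in the frame of sample_clamp above -0.0265 m and contact force between screw_spindle and sample_bar below 1 N), for 0.2 s.
At the end, for the whole second after the job is handed in: The bar lies home against the end stop (within 1.5 mm), at rest, and the screw's foot presses on it with at least 8 N (and never more than 100 N) (x of sample_bar in the frame of sample_clamp above -0.0265 m and contact force between screw_spindle and sample_bar above 8 N and linear speed of sample_bar below 0.01 m/s); the robot touches nothing.
It fails at once if the screw is overtightened: its foot presses on the bar with more than 100 N (contact force between screw_spindle and sample_bar above 100 N).
It fails at once if the bar is pushed against the end stop with more than 40 N (contact force between sample_bar and end_stop above 40 N).
It fails at once if the beaker, the sample pot or a vial is moved by more than 15 mm (distance of any of beaker, sample_pot, vial_1, vial_2 from where it was at the start of the episode above 0.015 m).
It also fails if it takes over 72 s, if anything falls off the work surface, if the arm or the gripper's body presses on something with over 40 N, if the wrist force passes 120 N, or if a joint passes its speed limit or range.

## Working session

There is one attempt and no reset: what is moved stays moved. The work goes in short steps, Python scripts to look and compute and a tool call to move; the robot and the scene stay as the last step left them, time stands still between calls to the robot, and variables do not carry over. Pictures are saved under pics/ and viewed, at most 10 in all, crops included, and the job is handed in when it is done.

Besides the shell and the picture viewer there is one more tool, called after "Call:" in YAML: its name, and indented under it one key for each argument. apply_moves: Moves the arm, as the interface text tells. Its arguments: {"type":"object","properties":{"rows":{"type":"array"},"fingers":{"type":"number"}},"required":["rows"]}

```bash
mkdir -p pics; python3 - <<'E'
from workcell import get_obs, vision
import cv2,numpy as np
o=get_obs();print(o)
for n in("top","side"):
    im=vision.get_image(n);cv2.imwrite(f"pics/{n}0.png",im[...,::-1])
    c=vision.camera_info(n);print(n,{k:np.round(v,4).tolist() for k,v in c.items()})
print(vision.camera_info("wrist"))
E
```

```text
{'time': 0.0, 'q': array([-1.47769289e+00,  1.04702291e-01,  9.64337094e-02,  1.56391464e+00,
        2.81082832e-06,  1.35312445e+00]), 'qd': array([-1.16590915e-03, -1.32995231e-03, -7.21806947e-04, -8.33386590e-04,
       -1.60489888e-03,  8.78618851e-05]), 'joint_efforts': array([ 1.42222752e-04, -5.56940746e+01,  5.03641713e+01,  1.74215151e-02,
       -3.37525707e-04, -3.38248736e-07]), 'tool_pos': array([ 0.18347051, -0.57088984,  0.23050102]), 'orientation': array([ 9.87951372e-01,  1.54763062e-01,  4.45657388e-05, -6.92017521e-04]), 'contact_force': array([ 0.47766259, -0.29807458, -0.3312876 ]), 'moment': array([-0.01061946, -0.00051659, -0.00805486]), 'grasp_force': 0.0, 'gripper_width': 0.9957979034964208}
top {'K': [[475.5277, 0.0, 315.1667], [0.0, 475.5277, 235.535], [0.0, 0.0, 1.0]], 'R': [[-0.0277, -0.9996, 0.003], [-0.9972, 0.0274, -0.0689], [0.0688, -0.0049, -0.9976]], 't': [0.086, 0.4822, 0.9534]}
side {'K': [[502.9423, 0.0, 317.1046], [0.0, 502.9423, 241.0522], [0.0, 0.0, 1.0]], 'R': [[-0.0486, 0.9987, -0.0181], [0.6515, 0.018, -0.7584], [-0.7571, -0.0487, -0.6515]], 't': [-0.0526, -0.2432, 1.3383]}
{'K': array([[348.29513253,   0.        , 314.9185648 ],
       [  0.        , 348.29513253, 244.82760892],
       [  0.        ,   0.        ,   1.        ]]), 'T_tool_cam': array([[-1.67025540e-05, -9.63665900e-01, -2.67110524e-01,
         6.66851268e-02],
       [ 9.99999935e-01, -1.12648269e-04,  3.43875416e-04,
        -3.78106765e-04],
       [-3.61470550e-04, -2.67110501e-01,  9.63665839e-01,
        -1.41989901e-01],
       [ 0.00000000e+00,  0.00000000e+00,  0.00000000e+00,
         1.00000000e+00]])}
```

View pics/top0.png

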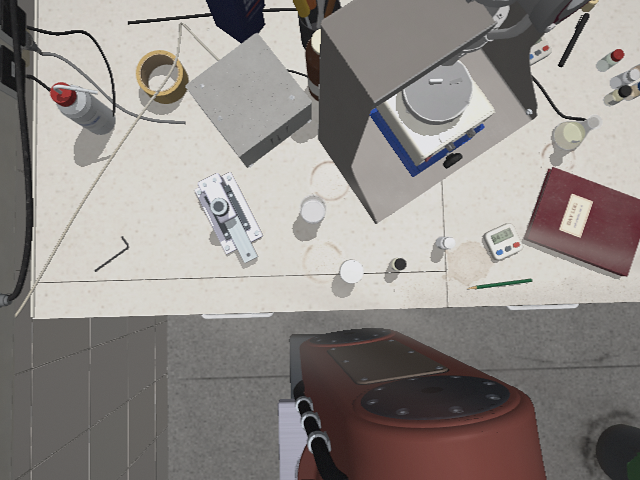

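View pics/side0.png

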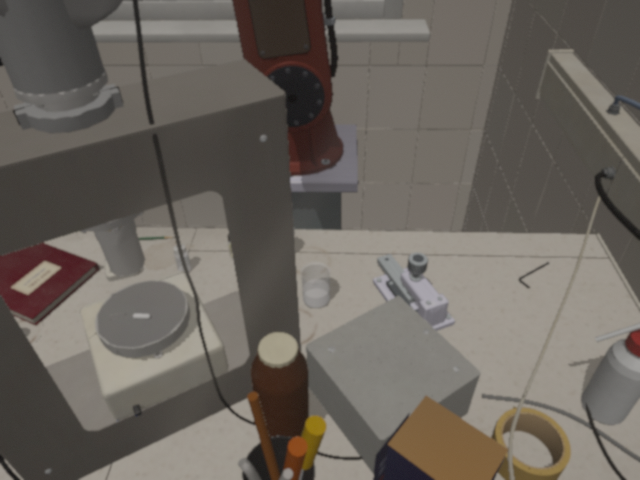

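The top view shows the clamp around (228,213) with the knob at (220,207), the bar's front end near (245,262) and the stop at upper left. The beaker is at (312,210), the pot at (350,271) and the vials at (398,265) and (444,243). The side view shows the knob at (417,263). I'll enlarge the clamp.

```bash
cat > h.py <<'E'
import numpy as np
from scipy.spatial.transform import Rotation as Rn
from workcell import get_obs, vision
def ray(name,uv,obs=None):
    c=vision.camera_info(name)
    d=np.linalg.inv(c["K"])@np.array([uv[0],uv[1],1.])
    if name=="wrist":
        T=c["T_tool_cam"];R=Rn.from_quat(obs["orientation"]).as_matrix()
        return obs["tool_pos"]+R@T[:3,3], R@T[:3,:3]@d
    return -c["R"].T@c["t"], c["R"].T@d
def at_z(name,uv,z,obs=None):
    o,d=ray(name,uv,obs); return o+d*(z-o[2])/d[2]
def proj(name,X,obs=None):
    c=vision.camera_info(name)
    if name=="wrist":
        T=c["T_tool_cam"];R=Rn.from_quat(obs["orientation"]).as_matrix()
        p=T[:3,:3].T@(R.T@(np.asarray(X)-obs["tool_pos"])-T[:3,3])
    else: p=c["R"]@np.asarray(X)+c["t"]
    q=c["K"]@p; return q[:2]/q[2]
E
python3 - <<'E'
import cv2
from h import *
a=cv2.imread("pics/top0.png")[160:280,180:300];b=cv2.imread("pics/side0.png")[240:340,360:460]
cv2.imwrite("pics/crop.png",np.hstack([cv2.resize(a,(480,480),interpolation=cv2.INTER_CUBIC)[:, :400],cv2.resize(b,(400,480),interpolation=cv2.INTER_CUBIC)]))
o1,d1=ray("top",(220,206));o2,d2=ray("side",(418,258))
A=np.stack([d1,-d2],1);s=np.linalg.lstsq(A,o2-o1,rcond=None)[0];print(o1+d1*s[0],o2+d2*s[1])
for n,uv,z in(("beaker",(312,205),.07),("pot",(350,270),.066),("v1",(399,264),.058),("v2",(446,242),.058),("barf",(247,261),.026)): print(n,at_z("top",uv,z))
E
```

```text
[0.53764921 0.24779893 0.10887492] [0.53772863 0.25116206 0.10954026]
beaker [0.54006981 0.07745357 0.07      ]
pot [0.41260223 0.00772478 0.066     ]
v1 [ 0.42155094 -0.08856169  0.058     ]
v2 [ 0.46184804 -0.182026    0.058     ]
barf [0.43616943 0.21122456 0.026     ]
```

View pics/crop.png

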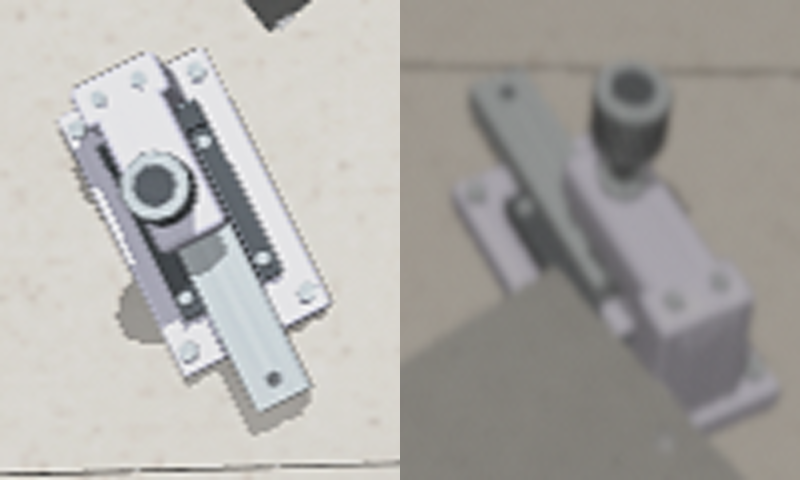

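The crop gives the plate corners at top-image pixels (231,172), (262.5,234.5) and (226.7,255). The bar's front top corners are at (244.5,263) and (257.8,256.3), and the knob top centre is at (218.8,206.8).

```bash
cat >> h.py <<'E'
def local(dw,obs=None):
    obs=obs or get_obs(); return Rn.from_quat(obs["orientation"]).as_matrix().T@np.asarray(dw)*1000
def tang(obs=None):
    obs=obs or get_obs(); m=Rn.from_quat(obs["orientation"]).as_matrix(); return np.arctan2(m[1,0],m[0,0])
E
python3 - <<'E'
from h import *
c=lambda u,v:(180+u/4-.375,160+v/4-.375)
P=[at_z("top",c(*p),.012) for p in((205,48),(330,298),(187,380))]
o=(P[0]+P[2])/2;d=P[0]-P[1];e=P[2]-P[1]
print("origin",o,"ang",np.arctan2(d[1],d[0]),np.arctan2(e[1],e[0])-np.pi/2,np.linalg.norm(d),np.linalg.norm(e))
f=[at_z("top",c(*p),.026) for p in((258,412),(311,385))];fm=(f[0]+f[1])/2
print("front",fm,np.linalg.norm(f[0]-f[1]))
for z in(.105,.11,.115,.12):print(z,at_z("top",c(155,187),z),at_z("side",(418-.4,257.7-.4),z))
v=o-fm;print("ang bar-origin",np.arctan2(v[1],v[0]),np.hypot(*v[:2]),tang())
E
```

```text
origin [0.5362302  0.24911542 0.012     ] ang 0.44095766442994433 0.49628810318477923 0.14517356384206204 0.0839255929422618
front [0.43948003 0.20361642 0.026     ] 0.02978856200372642
0.105 [0.53756089 0.25158198 0.105     ] [0.5310159  0.25168134 0.105     ]
0.11 [0.53687882 0.25059177 0.11      ] [0.53650207 0.25056723 0.11      ]
0.115 [0.53619676 0.24960157 0.115     ] [0.54198824 0.24945312 0.115     ]
0.12 [0.5355147  0.24861136 0.12      ] [0.54747441 0.24833901 0.12      ]
ang bar-origin 0.439584488379248 0.10691470454137958 0.3107665907414986
```

Call:
apply_moves:
  rows:
    - {"yaw": -0.12}
    - {"yaw": -0.12}
    - {"yaw": -0.12}
    - {"yaw": -0.12}
    - {"yaw": -0.12}
    - {"yaw": -0.12}
    - {"yaw": -0.12}
    - {"yaw": -0.12}
    - {"yaw": -0.12}
    - {"yaw": -0.12}
    - {"yaw": -0.12}
    - {"yaw": -0.12}
  fingers: 0

```text
$.rows[0]: bad value
```

Call:
apply_moves:
  rows:
    - {"yaw": -0.12}
    - {"yaw": -0.12}
    - {"yaw": -0.12}
    - {"yaw": -0.12}
    - {"yaw": -0.12}
    - {"yaw": -0.12}
    - {"yaw": -0.12}
    - {"yaw": -0.12}
    - {"yaw": -0.12}
    - {"yaw": -0.12}
    - {"yaw": -0.12}
    - {"yaw": -0.12}

```text
$.rows[0]: bad value
```

Call:
apply_moves:
  rows:
    - {"dx": 0, "dy": 0, "dz": 0, "yaw": -0.12}
    - {"dx": 0, "dy": 0, "dz": 0, "yaw": -0.12}
    - {"dx": 0, "dy": 0, "dz": 0, "yaw": -0.12}
    - {"dx": 0, "dy": 0, "dz": 0, "yaw": -0.12}
    - {"dx": 0, "dy": 0, "dz": 0, "yaw": -0.12}
    - {"dx": 0, "dy": 0, "dz": 0, "yaw": -0.12}
    - {"dx": 0, "dy": 0, "dz": 0, "yaw": -0.12}
    - {"dx": 0, "dy": 0, "dz": 0, "yaw": -0.12}
    - {"dx": 0, "dy": 0, "dz": 0, "yaw": -0.12}
    - {"dx": 0, "dy": 0, "dz": 0, "yaw": -0.12}
    - {"dx": 0, "dy": 0, "dz": 0, "yaw": -0.12}
    - {"dx": 0, "dy": 0, "dz": 0, "yaw": -0.12}
  fingers: 0

```text
time: 1.1
tool_pos: [0.1835, -0.5711, 0.2309]
orientation: [0.638, 0.77, 0.0, -0.0]
contact_force: [0.4, 0.5, 0.7]
gripper_width: -0.005
grasp_force: 0.0
```

Call:
apply_moves:
  rows:
    - {"dx": 0, "dy": 0, "dz": 0, "yaw": -0.12}
    - {"dx": 0, "dy": 0, "dz": 0, "yaw": -0.12}
    - {"dx": 0, "dy": 0, "dz": 0, "yaw": -0.12}
    - {"dx": 0, "dy": 0, "dz": 0, "yaw": -0.12}
    - {"dx": 0, "dy": 0, "dz": 0, "yaw": -0.12}
    - {"dx": 0, "dy": 0, "dz": 0, "yaw": -0.12}
    - {"dx": 0, "dy": 0, "dz": 0, "yaw": -0.12}
    - {"dx": 0, "dy": 0, "dz": 0, "yaw": -0.12}
    - {"dx": 0, "dy": 0, "dz": 0, "yaw": -0.12}
    - {"dx": 0, "dy": 0, "dz": 0, "yaw": -0.12}
    - {"dx": 0, "dy": 0, "dz": 0, "yaw": -0.12}
    - {"dx": 0, "dy": 0, "dz": 0, "yaw": -0.12}

```text
time: 2.1
tool_pos: [0.1835, -0.5711, 0.2308]
orientation: [-0.028, 1.0, 0.0, -0.0]
contact_force: [1.0, -0.9, 0.1]
gripper_width: -0.003
grasp_force: 0.0
```

Call:
apply_moves:
  rows:
    - {"dx": 0, "dy": 0, "dz": 0, "yaw": -0.12}
    - {"dx": 0, "dy": 0, "dz": 0, "yaw": -0.12}
    - {"dx": 0, "dy": 0, "dz": 0, "yaw": -0.12}
    - {"dx": 0, "dy": 0, "dz": 0, "yaw": 0}

```text
time: 2.43
tool_pos: [0.1835, -0.5711, 0.2309]
orientation: [-0.206, 0.979, 0.0, 0.0]
contact_force: [0.1, 0.3, -0.3]
gripper_width: -0.002
grasp_force: 0.0
```

```bash
python3 - <<'E'
from h import *
o=get_obs();print(tang(o)-np.pi,o["q"],o["tool_pos"],o["time"])
print(local(np.array([.38,-.2,.23])-o["tool_pos"]),local([.02,.37,-.05]))
E
```

```text
-5.868461038467075 [-1.47769500e+00  1.04408173e-01  9.68356807e-02  1.56389694e+00
  8.02062051e-06 -1.89241934e+00] [ 0.18348839 -0.57107752  0.23089447] 2.4333
[-329.37370311  260.43775396    1.13271469] [-167.38043391  330.54351469   50.24714162]
```

Call:
apply_moves:
  rows:
    - {"dx": -27, "dy": 22, "dz": 0, "yaw": 0}
    - {"dx": -27, "dy": 22, "dz": 0, "yaw": 0}
    - {"dx": -27, "dy": 22, "dz": 0, "yaw": 0}
    - {"dx": -27, "dy": 22, "dz": 0, "yaw": 0}
    - {"dx": -27, "dy": 22, "dz": 0, "yaw": 0}
    - {"dx": -27, "dy": 22, "dz": 0, "yaw": 0}
    - {"dx": -27, "dy": 22, "dz": 0, "yaw": 0}
    - {"dx": -27, "dy": 22, "dz": 0, "yaw": 0}
    - {"dx": -27, "dy": 22, "dz": 0, "yaw": 0}
    - {"dx": -27, "dy": 22, "dz": 0, "yaw": 0}
    - {"dx": -27, "dy": 22, "dz": 0, "yaw": 0}
    - {"dx": -27, "dy": 22, "dz": 0, "yaw": 0}

```text
time: 3.43
tool_pos: [0.3761, -0.1985, 0.2312]
orientation: [-0.201, 0.98, -0.0, 0.0]
contact_force: [0.9, -0.2, 0.5]
gripper_width: -0.001
grasp_force: 0.0
```

Call:
apply_moves:
  rows:
    - {"dx": -14, "dy": 28, "dz": 0, "yaw": 0}
    - {"dx": -14, "dy": 28, "dz": 0, "yaw": 0}
    - {"dx": -14, "dy": 28, "dz": 0, "yaw": 0}
    - {"dx": -14, "dy": 28, "dz": 0, "yaw": 0}
    - {"dx": -14, "dy": 28, "dz": 0, "yaw": 0}
    - {"dx": -14, "dy": 28, "dz": 0, "yaw": 0}
    - {"dx": -14, "dy": 28, "dz": 0, "yaw": 0}
    - {"dx": -14, "dy": 28, "dz": 0, "yaw": 0}
    - {"dx": -14, "dy": 28, "dz": 0, "yaw": 0}
    - {"dx": -14, "dy": 28, "dz": 0, "yaw": -0.02}
    - {"dx": 0, "dy": 0, "dz": 0, "yaw": 0}

```text
time: 4.35
tool_pos: [0.3921, 0.1167, 0.2312]
orientation: [-0.214, 0.977, 0.001, 0.0]
contact_force: [0.3, -1.4, 0.2]
gripper_width: 0.0
grasp_force: 0.0
```

```bash
python3 - <<'E'
from h import *
import cv2
o=get_obs();im=vision.get_image("wrist");cv2.imwrite("pics/w1.png",im[...,::-1])
np.save("o1.npy",o,allow_pickle=True)
print(tang(o)%6.2832-np.pi,o["q"],o["tool_pos"],o["contact_force"])
E
```

```text
0.43058013369388703 [-3.42127184e-02 -4.90067315e-01 -4.28174515e-01  1.63278374e+00
  1.33838088e-03 -4.64778542e-01] [0.39214795 0.11666037 0.23118731] [ 0.26763463 -1.3884807   0.24159147]
```

View pics/w1.png

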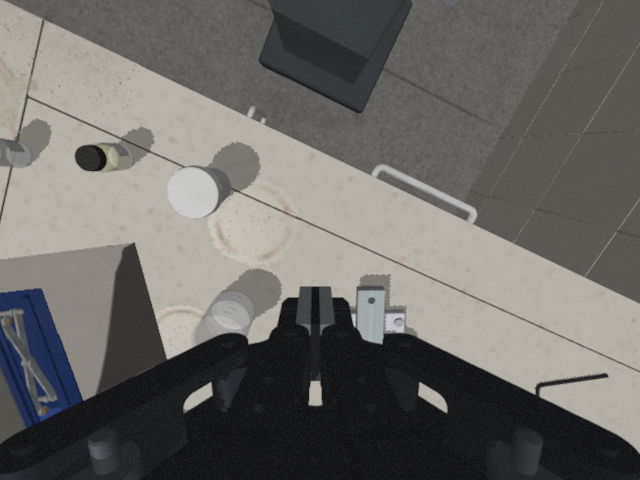

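The wrist view shows the bar's front top edge from (357,288) to (384,288), with its sides running close to vertical in the image, so the tool is aligned with it. Next I work out the bar front position.

```bash
python3 - <<'E'
from h import *
o=np.load("o1.npy",allow_pickle=True).item()
a,b=at_z("wrist",(357,288),.026,o),at_z("wrist",(384,288),.026,o);m=(a+b)/2;print(a,b,m,np.linalg.norm(a-b))
th=.435;u=np.array([np.cos(th),np.sin(th),0]);n=np.array([-u[1],u[0],0])
C=np.array([.5365,.25,0]);print("along,lat",(m-C)@u,(m-C)@n)
t=C-u*.140-n*0;t[2]=.06;print(t,local(t-get_obs()["tool_pos"]))
E
```

```text
[0.44191273 0.18979371 0.026     ] [0.42985106 0.21608225 0.026     ] [0.4358819  0.20293798 0.026     ] 0.02892354224300587
along,lat -0.11107996710725353 -0.000277619179757457
[0.40953819 0.19100254 0.06      ] [-47.55578783  62.09505036 171.13299139]
```

Call:
apply_moves:
  rows:
    - {"dx": -10, "dy": 20, "dz": 0, "yaw": 0}
    - {"dx": -10, "dy": 20, "dz": 0, "yaw": 0}
    - {"dx": -10, "dy": 20, "dz": 0, "yaw": 0}
    - {"dx": -8, "dy": 2, "dz": 20, "yaw": 0}
    - {"dx": 0, "dy": 0, "dz": 30, "yaw": 0}
    - {"dx": 0, "dy": 0, "dz": 30, "yaw": 0}
    - {"dx": 0, "dy": 0, "dz": 30, "yaw": 0}
    - {"dx": 0, "dy": 0, "dz": 30, "yaw": 0}
    - {"dx": 0, "dy": 0, "dz": 30, "yaw": 0}
    - {"dx": 0, "dy": 0, "dz": 0, "yaw": 0}
    - {"dx": 0, "dy": 0, "dz": 0, "yaw": 0}

```text
time: 5.32
tool_pos: [0.4004, 0.1837, 0.0605]
orientation: [-0.211, 0.977, -0.0, -0.002]
contact_force: [0.5, 1.2, 0.3]
gripper_width: -0.001
grasp_force: 0.0
```

```bash
python3 - <<'E'
from h import *
import cv2
o=get_obs();im=vision.get_image("wrist");cv2.imwrite("pics/w2.png",im[...,::-1])
np.save("o2.npy",o,allow_pickle=True)
th=.435;u=np.array([np.cos(th),np.sin(th),0]);n=np.array([-u[1],u[0],0])
d=o["tool_pos"]-np.array([.5365,.25,0])
print(tang(o)%6.2832-np.pi,o["tool_pos"],o["contact_force"],d@u,d@n)
E
```

```text
0.42608206160330875 [0.40044146 0.18365221 0.06053044] [0.53246712 1.20739438 0.34551775] -0.15134706790381433 -0.002832340681899823
```

View pics/w2.png

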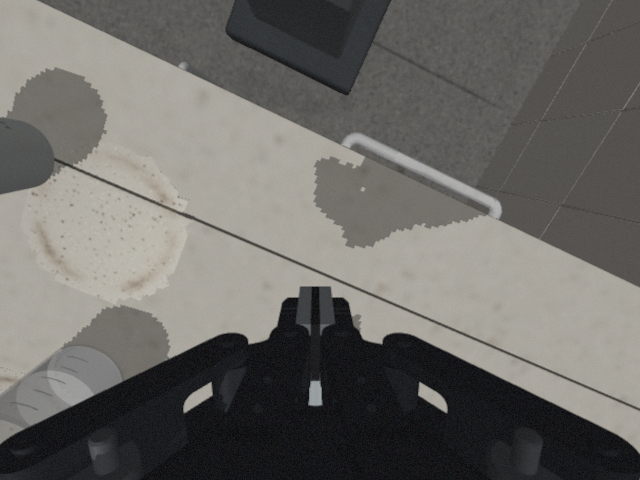

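The closed fingers hide the bar here and nothing else is near. I lower behind the front face and approach.

Call:
apply_moves:
  rows:
    - {"dx": 0, "dy": 3, "dz": 15, "yaw": -0.009}
    - {"dx": 0, "dy": 0, "dz": 15, "yaw": 0}
    - {"dx": 0, "dy": 0, "dz": 15, "yaw": 0}
    - {"dx": -10, "dy": 0, "dz": 0, "yaw": 0}
    - {"dx": -5, "dy": 0, "dz": 0, "yaw": 0}
    - {"dx": -4, "dy": 0, "dz": 0, "yaw": 0}
    - {"dx": -4, "dy": 0, "dz": 0, "yaw": 0}
    - {"dx": -4, "dy": 0, "dz": 0, "yaw": 0}
    - {"dx": -3, "dy": 0, "dz": 0, "yaw": 0}
    - {"dx": -3, "dy": 0, "dz": 0, "yaw": 0}
    - {"dx": 0, "dy": 0, "dz": 0, "yaw": 0}

```text
time: 6.28
tool_pos: [0.4305, 0.2015, 0.0165]
orientation: [-0.217, 0.976, -0.0, 0.0]
contact_force: [-0.4, -0.7, 0.5]
gripper_width: 0.002
grasp_force: 0.0
```

Call:
apply_moves:
  rows:
    - {"dx": -2, "dy": 0, "dz": 0, "yaw": 0}
    - {"dx": -2, "dy": 0, "dz": 0, "yaw": 0}
    - {"dx": -2, "dy": 0, "dz": 0, "yaw": 0}
    - {"dx": -2, "dy": 0, "dz": 0, "yaw": 0}
    - {"dx": -1, "dy": 0, "dz": 0, "yaw": 0}
    - {"dx": -1, "dy": 0, "dz": 0, "yaw": 0}

```text
time: 6.78
tool_pos: [0.4392, 0.2056, 0.0162]
orientation: [-0.217, 0.976, -0.0, -0.0]
contact_force: [-3.2, -2.1, 1.8]
gripper_width: -0.001
grasp_force: 1.5
```

```bash
cat >> h.py <<'E'
def st():
    o=get_obs()
    th=.435;u=np.array([np.cos(th),np.sin(th),0]);n=np.array([-u[1],u[0],0])
    d=o["tool_pos"]-np.array([.5365,.25,0])
    print("t%.2f ang%.3f x%.1f y%.1f z%.1f"%(o["time"],tang(o)%6.2832-np.pi,d@u*1e3,d@n*1e3,d[2]*1e3),"F",o["contact_force"]@u,o["contact_force"]@n,o["contact_force"][2],"M",o["moment"].round(3),"q6 %.2f g%.3f gf%.1f"%(o["q"][5],o["gripper_width"],o["grasp_force"]))
    return o
E
python3 -c "
from h import *
import cv2
st();cv2.imwrite('pics/t2.png',cv2.resize(vision.get_image('top')[160:280,180:300,::-1],(480,480),interpolation=cv2.INTER_CUBIC))"
```

```text
t6.78 ang0.438 x-107.0 y0.7 z16.2 F -3.776159122796427 -0.5887791684107331 1.7525995907760201 M [-0.286  0.558 -0.002] q6 -0.27 g-0.001 gf1.5
```

View pics/t2.png

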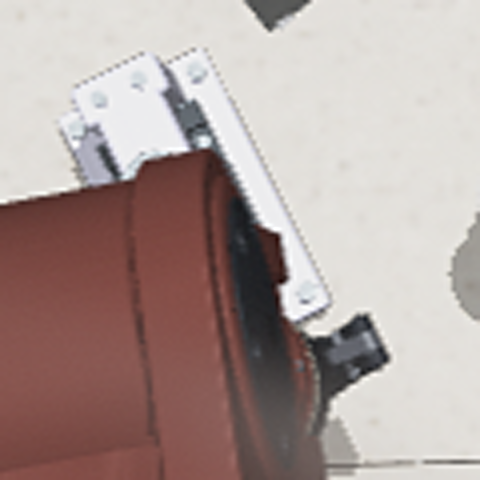

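The arm hides the bar in the top view, so I rely on force. There is contact at about 4 N, and I push on gently.

Call:
apply_moves:
  rows:
    - {"dx": -1, "dy": 0, "dz": 0, "yaw": 0}
    - {"dx": -1, "dy": 0, "dz": 0, "yaw": 0}
    - {"dx": -1, "dy": 0, "dz": 0, "yaw": 0}
    - {"dx": -1, "dy": 0, "dz": 0, "yaw": 0}
    - {"dx": -1, "dy": 0, "dz": 0, "yaw": 0}

```text
time: 7.25
tool_pos: [0.4438, 0.2077, 0.0162]
orientation: [-0.217, 0.976, -0.0, -0.0]
contact_force: [-1.1, 0.2, 0.3]
gripper_width: 0.001
grasp_force: 0.9
```

```bash
python3 -c "
from h import *
st()"
```

```text
t7.25 ang0.438 x-101.9 y0.7 z16.2 F -0.9201943477742334 0.6197735816525286 0.2544078376041251 M [-0.136  0.306  0.015] q6 -0.27 g0.001 gf0.9
```

Call:
apply_moves:
  rows:
    - {"dx": -1, "dy": 0, "dz": 0, "yaw": 0}
    - {"dx": -1, "dy": 0, "dz": 0, "yaw": 0}

```text
time: 7.42
tool_pos: [0.4456, 0.2086, 0.0162]
orientation: [-0.217, 0.976, -0.0, 0.0]
contact_force: [-2.0, -1.1, -0.1]
gripper_width: 0.0
grasp_force: 0.8
```

Call:
apply_moves:
  rows:
    - {"dx": -1, "dy": 0, "dz": 0, "yaw": 0}

```text
time: 7.5
tool_pos: [0.4465, 0.209, 0.0162]
orientation: [-0.217, 0.976, -0.0, -0.0]
contact_force: [-0.9, -0.5, -0.8]
gripper_width: 0.003
grasp_force: 0.7
```

Call:
apply_moves:
  rows:
    - {"dx": -0.7, "dy": 0, "dz": 0, "yaw": 0}

```text
time: 7.58
tool_pos: [0.4472, 0.2093, 0.0162]
orientation: [-0.217, 0.976, -0.0, 0.0]
contact_force: [-1.5, -0.6, -0.6]
gripper_width: 0.001
grasp_force: 0.7
```

Call:
apply_moves:
  rows:
    - {"dx": -0.7, "dy": 0, "dz": 0, "yaw": 0}

```text
time: 7.67
tool_pos: [0.4478, 0.2096, 0.0162]
orientation: [-0.217, 0.976, -0.0, 0.0]
contact_force: [-1.1, -0.7, -1.0]
gripper_width: 0.001
grasp_force: 0.7
```

Call:
apply_moves:
  rows:
    - {"dx": -0.7, "dy": 0, "dz": 0, "yaw": 0}

```text
time: 7.75
tool_pos: [0.4484, 0.2099, 0.0162]
orientation: [-0.217, 0.976, -0.0, -0.0]
contact_force: [-1.0, -1.0, -0.9]
gripper_width: 0.002
grasp_force: 0.6
```

Call:
apply_moves:
  rows:
    - {"dx": -0.7, "dy": 0, "dz": 0, "yaw": 0}

```text
time: 7.83
tool_pos: [0.449, 0.2102, 0.0162]
orientation: [-0.217, 0.976, -0.0, 0.0]
contact_force: [-1.1, -0.4, -1.1]
gripper_width: 0.0
grasp_force: 0.6
```

Call:
apply_moves:
  rows:
    - {"dx": -0.7, "dy": 0, "dz": 0, "yaw": 0}

```text
time: 7.92
tool_pos: [0.4497, 0.2105, 0.0163]
orientation: [-0.217, 0.976, -0.0, 0.0]
contact_force: [-0.9, -0.4, -1.4]
gripper_width: -0.001
grasp_force: 0.6
```

Call:
apply_moves:
  rows:
    - {"dx": -0.7, "dy": 0, "dz": 0, "yaw": 0}

```text
time: 8.0
tool_pos: [0.4503, 0.2108, 0.0162]
orientation: [-0.217, 0.976, -0.0, 0.0]
contact_force: [-0.8, -1.0, -0.4]
gripper_width: 0.001
grasp_force: 0.6
```

Call:
apply_moves:
  rows:
    - {"dx": -0.7, "dy": 0, "dz": 0, "yaw": 0}

```text
time: 8.08
tool_pos: [0.4508, 0.211, 0.0162]
orientation: [-0.217, 0.976, -0.0, -0.0]
contact_force: [-5.1, -3.0, 1.8]
gripper_width: -0.003
grasp_force: 2.8
```

Call:
apply_moves:
  rows:
    - {"dx": -0.7, "dy": 0, "dz": 0, "yaw": 0}

```text
time: 8.17
tool_pos: [0.4508, 0.211, 0.0162]
orientation: [-0.217, 0.976, -0.0, -0.001]
contact_force: [-7.2, -4.2, 6.0]
gripper_width: 0.002
grasp_force: 4.5
```

Call:
apply_moves:
  rows:
    - {"dx": -0.7, "dy": 0, "dz": 0, "yaw": 0}

```text
time: 8.25
tool_pos: [0.4508, 0.2111, 0.0161]
orientation: [-0.217, 0.976, -0.001, -0.002]
contact_force: [-11.2, -6.4, 8.7]
gripper_width: 0.004
grasp_force: 6.5
```

```bash
python3 -c "
from h import *
st()"
```

```text
t8.25 ang0.438 x-94.1 y0.8 z16.1 F -12.873744402984466 -1.0569477671798657 8.731824985279154 M [-1.241  2.274 -0.023] q6 -0.26 g0.004 gf6.5
```

The bar stopped advancing and the force rose to about 13 N, so it is home. I back off, rise and turn to the start angle for the screw stroke.

Call:
apply_moves:
  rows:
    - {"dx": 5, "dy": 0, "dz": 0, "yaw": 0}
    - {"dx": 12, "dy": 0, "dz": 0, "yaw": 0}
    - {"dx": 13, "dy": 0, "dz": 0, "yaw": 0}
    - {"dx": 0, "dy": 0, "dz": -37, "yaw": -0.1}
    - {"dx": 0, "dy": 0, "dz": -37, "yaw": -0.1}
    - {"dx": 0, "dy": 0, "dz": -37, "yaw": -0.1}
    - {"dx": 0, "dy": 0, "dz": -37, "yaw": -0.1}
    - {"dx": 0, "dy": 0, "dz": -37, "yaw": -0.1}
    - {"dx": 0, "dy": 0, "dz": 0, "yaw": -0.12}
    - {"dx": 0, "dy": 0, "dz": 0, "yaw": -0.12}
    - {"dx": 0, "dy": 0, "dz": 0, "yaw": -0.12}
    - {"dx": 0, "dy": 0, "dz": 0, "yaw": -0.12}
  fingers: 60

```text
time: 9.25
tool_pos: [0.4255, 0.1991, 0.2019]
orientation: [-0.653, 0.757, -0.0, 0.001]
contact_force: [0.0, 0.1, 0.1]
gripper_width: 0.704
grasp_force: 0.0
```

Call:
apply_moves:
  rows:
    - {"dx": 0, "dy": 0, "dz": 0, "yaw": -0.1}
    - {"dx": 0, "dy": 0, "dz": 0, "yaw": -0.1}
    - {"dx": 0, "dy": 0, "dz": 0, "yaw": -0.1}
    - {"dx": 0, "dy": 0, "dz": 0, "yaw": -0.1}
    - {"dx": -14, "dy": -20, "dz": 0, "yaw": 0}
    - {"dx": -14, "dy": -20, "dz": 0, "yaw": 0}
    - {"dx": -14, "dy": -20, "dz": 0, "yaw": 0}
    - {"dx": -14, "dy": -20, "dz": 0, "yaw": 0}
    - {"dx": -14, "dy": -20, "dz": 0, "yaw": 0}
    - {"dx": -11, "dy": -22, "dz": 0, "yaw": 0}
    - {"dx": 0, "dy": 0, "dz": 0, "yaw": 0}
    - {"dx": 0, "dy": 0, "dz": 0, "yaw": 0}

```text
time: 10.25
tool_pos: [0.5238, 0.3079, 0.2005]
orientation: [0.789, -0.614, -0.0, 0.0]
contact_force: [0.1, -0.1, -0.1]
gripper_width: 0.7
grasp_force: 0.0
```

```bash
python3 - <<'E'
from h import *
import cv2
o=st();im=vision.get_image("wrist");cv2.imwrite("pics/w3.png",im[...,::-1])
np.save("o3.npy",o,allow_pickle=True)
E
```

```text
t10.25 ang1.819 x12.8 y57.8 z200.5 F 0.0661388548294638 -0.1376278910873225 -0.0992092001519369 M [ 0.002  0.01  -0.018] q6 -1.50 g0.700 gf0.0
```

View pics/w3.png

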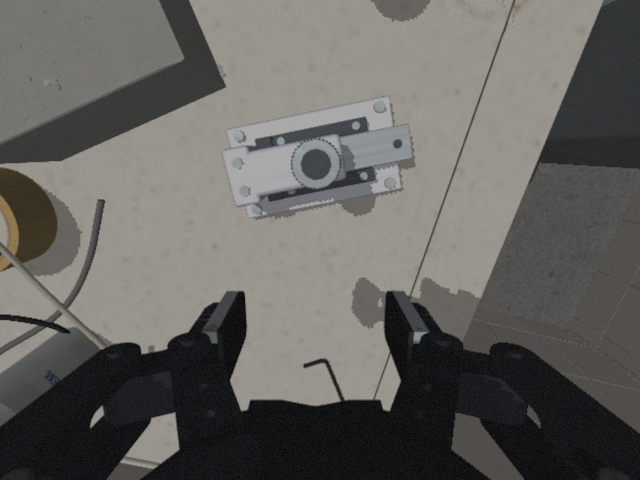

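The wrist view shows the knob top centre at (317,162), the bar front edge near (412,126)–(410,160), and plate corners at (388,97) and (402,189).

```bash
python3 - <<'E'
from h import *
import cv2
o=np.load("o3.npy",allow_pickle=True).item()
for z in(.105,.11,.115):
    k=at_z("wrist",(317,162),z,o);print(z,k,"top px",proj("top",k),"side",proj("side",k))
th=.435;u=np.array([np.cos(th),np.sin(th),0])
P=[at_z("wrist",p,.012,o) for p in((388,97),(402,189),(228,130),(248,216))];C=np.mean(P,0);print("C",C, "ang",[np.arctan2(*(P[a]-P[b])[1::-1]) for a,b in((2,0),(3,1))])
f=(at_z("wrist",(411,126),.026,o)+at_z("wrist",(412,160),.026,o))/2
k=at_z("wrist",(317,162),.11,o)
print("front rel knob",(f-k)@u,"rel C",(f-C)@u)
k[2]=.083;print(local(k-o["tool_pos"],o))
im=cv2.imread("pics/w3.png",0)[100:220,260:380];print(cv2.HoughCircles(cv2.resize(im,None,fx=4,fy=4,interpolation=cv2.INTER_CUBIC),cv2.HOUGH_GRADIENT,1.5,400,param1=120,param2=30,minRadius=80,maxRadius=125)/4)
E
```

```text
0.105 [0.53586344 0.25048138 0.105     ] top px [218.97971823 207.26539657] side [417.17940965 259.22037772]
0.11 [0.53594148 0.25031473 0.11      ] top px [218.53185823 206.87431785] side [417.41503381 257.07251869]
0.115 [0.53601953 0.25014808 0.115     ] top px [218.07889437 206.47878236] side [417.65250218 254.90784844]
C [0.53589369 0.25176488 0.012     ] ang [np.float64(0.4394545080914438), np.float64(0.42239087275539666)]
front rel knob -0.08398735161816927 rel C -0.08455511125058136
[ 58.76739721   2.25596178 117.50523125]
[[[54.5625 63.9375 24.6875]]]
```

The bar front is 84–84.5 mm from the axis, which confirms home. Next I move over the knob, descend and check before gripping.

Call:
apply_moves:
  rows:
    - {"dx": 20, "dy": 1, "dz": 0, "yaw": 0}
    - {"dx": 20, "dy": 1, "dz": 0, "yaw": 0}
    - {"dx": 19, "dy": 0, "dz": 0, "yaw": 0}
    - {"dx": 0, "dy": 0, "dz": 25, "yaw": 0}
    - {"dx": 0, "dy": 0, "dz": 25, "yaw": 0}
    - {"dx": 0, "dy": 0, "dz": 20, "yaw": 0}
    - {"dx": 0, "dy": 0, "dz": 0, "yaw": 0}
    - {"dx": 0, "dy": 0, "dz": 0, "yaw": 0}

```text
time: 10.97
tool_pos: [0.535, 0.2491, 0.1313]
orientation: [0.789, -0.615, -0.0, 0.0]
contact_force: [-0.3, 0.1, 0.6]
gripper_width: 0.702
grasp_force: 0.0
```

```bash
python3 - <<'E'
from h import *
import cv2
o=st();im=vision.get_image("wrist");cv2.imwrite("pics/w4.png",im[...,::-1])
for k in([.5362,.2503,.11],): print(proj("wrist",k,o),local(np.array(k)-o["tool_pos"],o))
E
```

```text
t10.97 ang1.818 x-1.8 y-0.2 z131.3 F -0.21021224166237681 0.16709413688822353 0.6405594330079628 M [ 0.028  0.035 -0.04 ] q6 -1.60 g0.702 gf0.0
[310.16614524 288.63776568] [-0.84781539 -1.49950253 21.28118179]
```

View pics/w4.png

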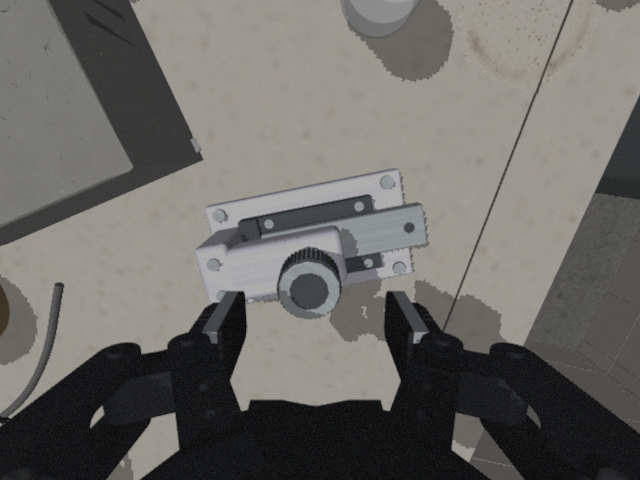

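The knob top centre is at about (309,290), within about 1.5 px of the prediction of (310,289). I apply the small correction, descend and grip.

Call:
apply_moves:
  rows:
    - {"dx": -0.8, "dy": -1.5, "dz": 15, "yaw": 0}
    - {"dx": 0, "dy": 0, "dz": 15, "yaw": 0}
    - {"dx": 0, "dy": 0, "dz": 12, "yaw": 0}
    - {"dx": 0, "dy": 0, "dz": 7, "yaw": 0}
    - {"dx": 0, "dy": 0, "dz": 0, "yaw": 0}
    - {"dx": 0, "dy": 0, "dz": 0, "yaw": 0}

```text
time: 11.52
tool_pos: [0.5373, 0.2508, 0.0829]
orientation: [0.789, -0.614, 0.0, -0.0]
contact_force: [-0.1, -1.5, 0.3]
gripper_width: 0.703
grasp_force: 0.0
```

```bash
python3 -c "
from h import *
st()"
```

```text
t11.52 ang1.818 x1.1 y0.4 z82.9 F -0.6899934468786152 -1.3563511970265665 0.28320068177983576 M [-0.006  0.002 -0.011] q6 -1.60 g0.703 gf0.0
```

Call:
apply_moves:
  rows:
    - {"dx": 0, "dy": 0, "dz": 0, "yaw": 0}
    - {"dx": 0, "dy": 0, "dz": 0, "yaw": 0}
    - {"dx": 0, "dy": 0, "dz": 0, "yaw": 0}
    - {"dx": 0, "dy": 0, "dz": 0, "yaw": 0}
    - {"dx": 0, "dy": 0, "dz": 0, "yaw": 0}
    - {"dx": 0, "dy": 0, "dz": 0, "yaw": 0}
    - {"dx": 0, "dy": 0, "dz": 0, "yaw": 0}
    - {"dx": 0, "dy": 0, "dz": 0, "yaw": 0}
  fingers: 0

```text
time: 12.18
tool_pos: [0.5379, 0.2509, 0.0835]
orientation: [0.789, -0.614, 0.001, -0.001]
contact_force: [-0.8, -0.2, 6.2]
gripper_width: 0.354
grasp_force: 59.3
```

```bash
python3 -c "
from h import *
o=st();print(o['joint_efforts'])"
```

```text
t12.18 ang1.818 x1.6 y0.2 z83.5 F -0.8248636510696908 0.1761549136344145 6.159819655061062 M [-0.1    0.198  0.005] q6 -1.60 g0.354 gf59.3
[-9.39474790e-02 -5.18112159e+01  4.68459928e+01 -4.60244101e-01
  7.83331896e-03 -5.50344794e-04]
```

Call:
apply_moves:
  rows:
    - {"dx": 0, "dy": 0, "dz": 0.2, "yaw": 0.08}
    - {"dx": 0, "dy": 0, "dz": 0.2, "yaw": 0.08}
    - {"dx": 0, "dy": 0, "dz": 0.2, "yaw": 0.08}
    - {"dx": 0, "dy": 0, "dz": 0.1, "yaw": 0.08}

```text
time: 12.52
tool_pos: [0.5376, 0.2509, 0.0829]
orientation: [-0.68, 0.734, -0.0, 0.001]
contact_force: [-2.3, -1.0, 7.5]
gripper_width: 0.354
grasp_force: 59.6
```

```bash
python3 -c "
from h import *
o=st();print(o['joint_efforts'][5])"
```

```text
t12.52 ang1.495 x1.4 y0.4 z82.9 F -2.543830790984336 0.035214990994569866 7.482279910844343 M [-0.101  0.58   0.128] q6 -1.28 g0.354 gf59.6
-1.4516400173306465
```

Call:
apply_moves:
  rows:
    - {"dx": 0, "dy": 0, "dz": 0.2, "yaw": 0.08}
    - {"dx": 0, "dy": 0, "dz": 0.2, "yaw": 0.08}
    - {"dx": 0, "dy": 0, "dz": 0.2, "yaw": 0.08}
    - {"dx": 0, "dy": 0, "dz": 0.1, "yaw": 0.08}

```text
time: 12.85
tool_pos: [0.5374, 0.2511, 0.0822]
orientation: [-0.554, 0.832, -0.0, 0.001]
contact_force: [-3.9, -0.0, 8.1]
gripper_width: 0.356
grasp_force: 59.8
```

```bash
python3 -c "
from h import *
o=st();print(o['joint_efforts'][5])"
```

```text
t12.85 ang1.175 x1.3 y0.6 z82.2 F -3.519347212130436 1.6082209639959182 8.098071961434147 M [-0.017  0.849  0.089] q6 -0.96 g0.356 gf59.8
-1.4516135305166245
```

Call:
apply_moves:
  rows:
    - {"dx": 0, "dy": 0, "dz": 0.2, "yaw": 0.08}
    - {"dx": 0, "dy": 0, "dz": 0.2, "yaw": 0.08}
    - {"dx": 0, "dy": 0, "dz": 0.2, "yaw": 0.08}
    - {"dx": 0, "dy": 0, "dz": 0.1, "yaw": 0.08}

```text
time: 13.18
tool_pos: [0.5373, 0.2512, 0.0816]
orientation: [-0.415, 0.91, 0.0, 0.0]
contact_force: [-5.2, -0.3, 8.0]
gripper_width: 0.352
grasp_force: 59.9
```

```bash
python3 -c "
from h import *
o=st()"
```

```text
t13.18 ang0.855 x1.2 y0.8 z81.6 F -4.827529546215298 1.9470926426519881 7.95344961181854 M [0.223 1.031 0.165] q6 -0.64 g0.352 gf59.9
```

Call:
apply_moves:
  rows:
    - {"dx": 0, "dy": 0, "dz": 0.2, "yaw": 0.08}

```text
time: 13.27
tool_pos: [0.5373, 0.2512, 0.0814]
orientation: [-0.378, 0.926, 0.0, 0.0]
contact_force: [-4.1, 1.3, 10.5]
gripper_width: 0.353
grasp_force: 59.9
```

```bash
python3 -c "
from h import *
o=st()"
```

```text
t13.27 ang0.775 x1.2 y0.8 z81.4 F -3.1990650313476507 2.884535530862597 10.524568962814028 M [0.196 1.156 0.109] q6 -0.56 g0.353 gf59.9
```

Call:
apply_moves:
  rows:
    - {"dx": 0, "dy": 0, "dz": 0.2, "yaw": 0.08}

```text
time: 13.35
tool_pos: [0.5373, 0.2513, 0.0812]
orientation: [-0.34, 0.94, 0.0, 0.0]
contact_force: [-5.4, 1.6, 11.0]
gripper_width: 0.358
grasp_force: 59.9
```

```bash
python3 -c "
from h import *
o=st()"
```

```text
t13.35 ang0.695 x1.2 y0.8 z81.2 F -4.247450258118238 3.7203845382545864 11.029231103981813 M [0.285 1.119 0.119] q6 -0.48 g0.358 gf59.9
```

Call:
apply_moves:
  rows:
    - {"dx": 0, "dy": 0, "dz": 0.2, "yaw": 0.08}

```text
time: 13.43
tool_pos: [0.5372, 0.2513, 0.0811]
orientation: [-0.303, 0.953, 0.0, 0.0]
contact_force: [-4.5, 1.5, 10.7]
gripper_width: 0.355
grasp_force: 59.9
```

```bash
python3 -c "
from h import *
o=st()"
```

```text
t13.43 ang0.615 x1.2 y0.9 z81.1 F -3.403169906731792 3.2560963630671007 10.700036914813955 M [0.278 1.253 0.166] q6 -0.40 g0.355 gf59.9
```

Call:
apply_moves:
  rows:
    - {"dx": 0, "dy": 0, "dz": 0.2, "yaw": 0.08}

```text
time: 13.52
tool_pos: [0.5373, 0.2514, 0.0809]
orientation: [-0.264, 0.964, 0.0, 0.0]
contact_force: [-6.0, 1.0, 10.9]
gripper_width: 0.357
grasp_force: 59.9
```

```bash
python3 -c "
from h import *
o=st()"
```

```text
t13.52 ang0.535 x1.3 y0.9 z80.9 F -5.034396726081916 3.4624408521094816 10.850161105781707 M [0.329 1.243 0.139] q6 -0.32 g0.357 gf59.9
```

Call:
apply_moves:
  rows:
    - {"dx": 0, "dy": 0, "dz": 0.2, "yaw": 0.08}

```text
time: 13.6
tool_pos: [0.5373, 0.2514, 0.0808]
orientation: [-0.226, 0.974, 0.0, 0.0]
contact_force: [-5.8, 1.5, 11.5]
gripper_width: 0.358
grasp_force: 59.9
```

```bash
python3 -c "
from h import *
o=st()"
```

```text
t13.60 ang0.455 x1.3 y1.0 z80.8 F -4.634760663623502 3.8538273493844195 11.450781665269428 M [0.367 1.168 0.13 ] q6 -0.24 g0.358 gf59.9
```

Call:
apply_moves:
  rows:
    - {"dx": 0, "dy": 0, "dz": 0.2, "yaw": 0.08}

```text
time: 13.68
tool_pos: [0.5372, 0.2515, 0.0806]
orientation: [-0.186, 0.982, 0.001, 0.0]
contact_force: [-5.4, 0.6, 11.2]
gripper_width: 0.353
grasp_force: 60.0
```

```bash
python3 -c "
from h import *
o=st()"
```

```text
t13.68 ang0.375 x1.3 y1.0 z80.6 F -4.613042402721764 2.822370281361584 11.170611926505408 M [0.357 1.269 0.18 ] q6 -0.16 g0.353 gf60.0
```

Call:
apply_moves:
  rows:
    - {"dx": 0, "dy": 0, "dz": 0.2, "yaw": 0.08}

```text
time: 13.77
tool_pos: [0.5373, 0.2515, 0.0804]
orientation: [-0.147, 0.989, 0.001, 0.0]
contact_force: [-4.5, 1.7, 11.6]
gripper_width: 0.354
grasp_force: 60.0
```

```bash
python3 -c "
from h import *
o=st()"
```

```text
t13.77 ang0.295 x1.3 y1.0 z80.4 F -3.3797194539363398 3.466754883809702 11.617366201448661 M [0.426 1.246 0.11 ] q6 -0.08 g0.354 gf60.0
```

Call:
apply_moves:
  rows:
    - {"dx": 0, "dy": 0, "dz": 0.2, "yaw": 0.08}

```text
time: 13.85
tool_pos: [0.5373, 0.2515, 0.0803]
orientation: [-0.107, 0.994, 0.001, 0.0]
contact_force: [-6.3, 1.4, 11.3]
gripper_width: 0.354
grasp_force: 60.0
```

```bash
python3 -c "
from h import *
o=st()"
```

```text
t13.85 ang0.215 x1.3 y1.1 z80.3 F -5.129062465454314 3.91122373042581 11.259961528225142 M [0.398 1.253 0.127] q6 0.00 g0.354 gf60.0
```

Call:
apply_moves:
  rows:
    - {"dx": 0, "dy": 0, "dz": 0.2, "yaw": 0.08}

```text
time: 13.93
tool_pos: [0.5373, 0.2516, 0.0801]
orientation: [-0.067, 0.998, 0.001, 0.0]
contact_force: [-5.3, 2.4, 12.1]
gripper_width: 0.357
grasp_force: 60.1
```

```bash
python3 -c "
from h import *
o=st()"
```

```text
t13.93 ang0.135 x1.4 y1.1 z80.1 F -3.7506848603866034 4.405324217965776 12.071075115149018 M [0.493 1.291 0.044] q6 0.08 g0.357 gf60.1
```

Call:
apply_moves:
  rows:
    - {"dx": 0, "dy": 0, "dz": 0.2, "yaw": 0.08}

```text
time: 14.02
tool_pos: [0.5373, 0.2516, 0.0799]
orientation: [-0.028, 1.0, 0.001, 0.0]
contact_force: [-5.3, 1.3, 11.9]
gripper_width: 0.355
grasp_force: 60.1
```

```bash
python3 -c "
from h import *
o=st()"
```

```text
t14.02 ang0.055 x1.4 y1.1 z79.9 F -4.23474754102727 3.3556943305475655 11.865358331596466 M [0.505 1.311 0.072] q6 0.16 g0.355 gf60.1
```

Call:
apply_moves:
  rows:
    - {"dx": 0, "dy": 0, "dz": 0.2, "yaw": 0.08}

```text
time: 14.1
tool_pos: [0.5373, 0.2516, 0.0798]
orientation: [0.012, 1.0, 0.001, 0.0]
contact_force: [-5.6, 1.9, 12.4]
gripper_width: 0.355
grasp_force: 60.2
```

```bash
python3 -c "
from h import *
o=st()"
```

```text
t14.10 ang-0.025 x1.4 y1.1 z79.8 F -4.294229517448428 4.109209965634948 12.370347528961037 M [0.549 1.282 0.17 ] q6 0.24 g0.355 gf60.2
```

Call:
apply_moves:
  rows:
    - {"dx": 0, "dy": 0, "dz": 0.2, "yaw": 0.08}

```text
time: 14.18
tool_pos: [0.5373, 0.2516, 0.0796]
orientation: [0.052, 0.999, 0.001, 0.0]
contact_force: [-6.3, 2.9, 12.3]
gripper_width: 0.352
grasp_force: 60.2
```

```bash
python3 -c "
from h import *
o=st()"
```

```text
t14.18 ang-0.105 x1.4 y1.1 z79.6 F -4.46706550792828 5.255602362139145 12.256297043457359 M [0.447 1.322 0.094] q6 0.32 g0.352 gf60.2
```

Call:
apply_moves:
  rows:
    - {"dx": 0, "dy": 0, "dz": 0, "yaw": 0}

```text
time: 14.27
tool_pos: [0.5373, 0.2517, 0.0796]
orientation: [0.053, 0.999, 0.001, 0.0]
contact_force: [-6.0, 3.4, 12.4]
gripper_width: 0.357
grasp_force: 60.2
```

```bash
python3 -c "
from h import *
o=st()"
```

```text
t14.27 ang-0.106 x1.4 y1.2 z79.6 F -3.9884466619117585 5.6162938497222115 12.36559864782039 M [ 0.544  1.295 -0.147] q6 0.32 g0.357 gf60.2
```

Call:
apply_moves:
  rows:
    - {"dx": 0, "dy": 0, "dz": 0.2, "yaw": 0.08}

```text
time: 14.35
tool_pos: [0.5373, 0.2517, 0.0794]
orientation: [0.09, 0.996, 0.001, 0.0]
contact_force: [-6.2, 2.9, 11.9]
gripper_width: 0.355
grasp_force: 60.2
```

```bash
python3 -c "
from h import *
o=st()"
```

```text
t14.35 ang-0.180 x1.5 y1.2 z79.4 F -4.396159329854366 5.192758665314378 11.92887308328141 M [0.548 1.372 0.147] q6 0.40 g0.355 gf60.2
```

Call:
apply_moves:
  rows:
    - {"dx": 0, "dy": 0, "dz": 0, "yaw": 0}

```text
time: 14.43
tool_pos: [0.5373, 0.2517, 0.0795]
orientation: [0.093, 0.996, 0.001, 0.0]
contact_force: [-6.6, 3.1, 12.5]
gripper_width: 0.356
grasp_force: 60.2
```

```bash
python3 -c "
from h import *
o=st()"
```

```text
t14.43 ang-0.186 x1.5 y1.2 z79.5 F -4.730580137045179 5.599926507925686 12.47791534486992 M [ 0.505  1.372 -0.104] q6 0.40 g0.356 gf60.2
```

Call:
apply_moves:
  rows:
    - {"dx": 0, "dy": 0, "dz": 0.1, "yaw": 0.06}
    - {"dx": 0, "dy": 0, "dz": 0.1, "yaw": 0.06}

```text
time: 14.6
tool_pos: [0.5373, 0.2518, 0.0792]
orientation: [0.151, 0.989, 0.001, 0.0]
contact_force: [-6.5, 3.0, 12.2]
gripper_width: 0.352
grasp_force: 60.2
```

```bash
python3 -c "
from h import *
o=st()"
```

```text
t14.60 ang-0.303 x1.5 y1.2 z79.2 F -4.607977903305578 5.426312923395567 12.232577601173944 M [0.589 1.315 0.119] q6 0.52 g0.352 gf60.2
```

Call:
apply_moves:
  rows:
    - {"dx": 0, "dy": 0, "dz": 0.1, "yaw": 0.06}

```text
time: 14.68
tool_pos: [0.5373, 0.2518, 0.0791]
orientation: [0.181, 0.984, 0.001, 0.0]
contact_force: [-5.3, 3.3, 13.0]
gripper_width: 0.356
grasp_force: 60.2
```

```bash
python3 -c "
from h import *
o=st()"
```

```text
t14.68 ang-0.364 x1.5 y1.2 z79.1 F -3.4607790858692713 5.208513689533592 12.96945998215742 M [0.63  1.352 0.116] q6 0.58 g0.356 gf60.2
```

Call:
apply_moves:
  rows:
    - {"dx": 0, "dy": 0, "dz": 0.1, "yaw": 0.06}

```text
time: 14.77
tool_pos: [0.5373, 0.2518, 0.079]
orientation: [0.21, 0.978, 0.001, 0.0]
contact_force: [-5.6, 2.5, 11.6]
gripper_width: 0.356
grasp_force: 60.2
```

```bash
python3 -c "
from h import *
o=st()"
```

```text
t14.77 ang-0.424 x1.5 y1.3 z79.0 F -4.049779435472157 4.632982077927286 11.59424454288824 M [0.601 1.293 0.199] q6 0.64 g0.356 gf60.2
```

Call:
apply_moves:
  rows:
    - {"dx": 0, "dy": 0, "dz": 0.1, "yaw": 0.06}

```text
time: 14.85
tool_pos: [0.5373, 0.2518, 0.0789]
orientation: [0.239, 0.971, 0.001, 0.0]
contact_force: [-5.2, 3.5, 11.6]
gripper_width: 0.358
grasp_force: 60.1
```

```bash
python3 -c "
from h import *
o=st()"
```

```text
t14.85 ang-0.484 x1.5 y1.3 z78.9 F -3.249146841878542 5.380321236293408 11.620816700613211 M [0.665 1.25  0.197] q6 0.70 g0.358 gf60.1
```

Call:
apply_moves:
  rows:
    - {"dx": 0, "dy": 0, "dz": 0.1, "yaw": 0.06}

```text
time: 14.93
tool_pos: [0.5373, 0.2519, 0.0788]
orientation: [0.269, 0.963, 0.001, 0.0]
contact_force: [-5.3, 3.5, 12.3]
gripper_width: 0.352
grasp_force: 60.1
```

```bash
python3 -c "
from h import *
o=st()"
```

```text
t14.93 ang-0.544 x1.5 y1.3 z78.8 F -3.309129635615897 5.417111004505182 12.29602257040332 M [0.718 1.285 0.157] q6 0.76 g0.352 gf60.1
```

Call:
apply_moves:
  rows:
    - {"dx": 0, "dy": 0, "dz": 0.1, "yaw": 0.06}

```text
time: 15.02
tool_pos: [0.5373, 0.2519, 0.0787]
orientation: [0.297, 0.955, 0.001, 0.0]
contact_force: [-5.5, 3.1, 11.9]
gripper_width: 0.353
grasp_force: 60.1
```

```bash
python3 -c "
from h import *
o=st()"
```

```text
t15.02 ang-0.604 x1.5 y1.4 z78.7 F -3.702527709227733 5.1892548814629915 11.864465818516416 M [0.719 1.252 0.202] q6 0.82 g0.353 gf60.1
```

Call:
apply_moves:
  rows:
    - {"dx": 0, "dy": 0, "dz": 0.1, "yaw": 0.05}

```text
time: 15.1
tool_pos: [0.5373, 0.2519, 0.0786]
orientation: [0.321, 0.947, 0.001, 0.0]
contact_force: [-4.5, 3.1, 11.5]
gripper_width: 0.356
grasp_force: 60.2
```

```bash
python3 -c "
from h import *
o=st()"
```

```text
t15.10 ang-0.654 x1.6 y1.4 z78.6 F -2.795610288568471 4.668524650296153 11.489587375597361 M [0.728 1.287 0.205] q6 0.87 g0.356 gf60.2
```

Call:
apply_moves:
  rows:
    - {"dx": 0, "dy": 0, "dz": 0.1, "yaw": 0.05}

```text
time: 15.18
tool_pos: [0.5373, 0.2519, 0.0785]
orientation: [0.344, 0.939, 0.001, 0.0]
contact_force: [-5.4, 3.6, 13.0]
gripper_width: 0.355
grasp_force: 60.2
```

```bash
python3 -c "
from h import *
o=st()"
```

```text
t15.18 ang-0.703 x1.6 y1.4 z78.5 F -3.415486641181499 5.528480818326117 13.037234614518646 M [0.722 1.404 0.246] q6 0.92 g0.355 gf60.2
```

Call:
apply_moves:
  rows:
    - {"dx": 0, "dy": 0, "dz": 0.1, "yaw": 0.04}

```text
time: 15.27
tool_pos: [0.5373, 0.2519, 0.0785]
orientation: [0.363, 0.932, 0.001, 0.0]
contact_force: [-5.6, 3.0, 12.3]
gripper_width: 0.355
grasp_force: 60.2
```

```bash
python3 -c "
from h import *
o=st()"
```

```text
t15.27 ang-0.743 x1.6 y1.4 z78.5 F -3.8038774751515545 5.0513088088516325 12.344463626717808 M [0.67  1.388 0.249] q6 0.96 g0.355 gf60.2
```

Call:
apply_moves:
  rows:
    - {"dx": 0, "dy": 0, "dz": 0.1, "yaw": 0.04}

```text
time: 15.35
tool_pos: [0.5374, 0.252, 0.0784]
orientation: [0.381, 0.924, 0.001, 0.0]
contact_force: [-4.5, 3.9, 12.7]
gripper_width: 0.361
grasp_force: 60.2
```

```bash
python3 -c "
from h import *
o=st()"
```

```text
t15.35 ang-0.783 x1.6 y1.4 z78.4 F -2.4002834435749154 5.4010683715680115 12.70592534296259 M [0.749 1.245 0.268] q6 1.00 g0.361 gf60.2
```

The torque is now about 0.14 Nm above free running, so the foot is seated. I release and rise straight up.

Call:
apply_moves:
  rows:
    - {"dx": 0, "dy": 0, "dz": 0, "yaw": 0}
    - {"dx": 0, "dy": 0, "dz": 0, "yaw": 0}
    - {"dx": 0, "dy": 0, "dz": 0, "yaw": 0}
    - {"dx": 0, "dy": 0, "dz": 0, "yaw": 0}
    - {"dx": 0, "dy": 0, "dz": 0, "yaw": 0}
    - {"dx": 0, "dy": 0, "dz": -10, "yaw": 0}
    - {"dx": 0, "dy": 0, "dz": -20, "yaw": 0}
    - {"dx": 0, "dy": 0, "dz": -30, "yaw": 0}
    - {"dx": 0, "dy": 0, "dz": -30, "yaw": 0}
    - {"dx": 0, "dy": 0, "dz": -30, "yaw": 0}
    - {"dx": 0, "dy": 0, "dz": 0, "yaw": 0}
    - {"dx": 0, "dy": 0, "dz": 0, "yaw": 0}
  fingers: 60

```text
time: 16.35
tool_pos: [0.5385, 0.251, 0.1994]
orientation: [0.381, 0.925, 0.001, 0.002]
contact_force: [0.1, 0.3, 0.5]
gripper_width: 0.702
grasp_force: 0.0
```

```bash
python3 - <<'E'
from h import *
import cv2
o=st();im=vision.get_image("wrist");cv2.imwrite("pics/w5.png",im[...,::-1])
np.save("o5.npy",o,allow_pickle=True)
E
```

```text
t16.35 ang-0.782 x2.3 y0.1 z199.4 F 0.194905948882843 0.22264527099210385 0.477972564716141 M [-0.024 -0.022 -0.037] q6 1.00 g0.702 gf0.0
```

View pics/w5.png

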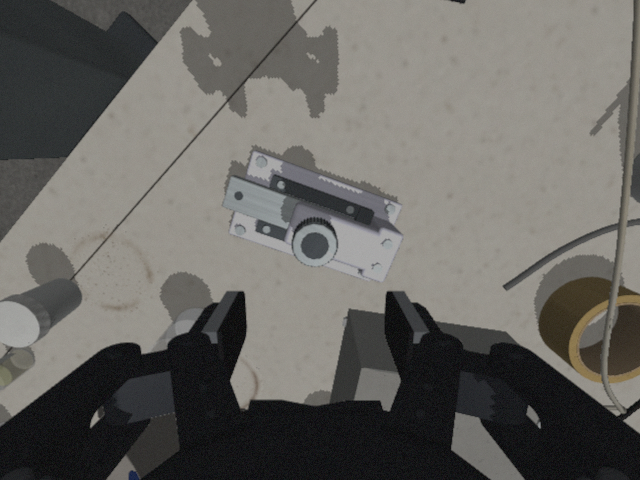

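The gripper is clear and nothing is touched. The bar front, near (226,192), is at its home overhang past the plate edge.

```bash
python3 - <<'E'
from h import *
from workcell import order
o=np.load("o5.npy",allow_pickle=True).item()
u=np.array([np.cos(.435),np.sin(.435),0])
f=(at_z("wrist",(231,178),.026,o)+at_z("wrist",(223,206),.026,o))/2
k=at_z("wrist",(316,241),.1055,o);print((f-k)@u)
print(order.close_job())
E
```

```text
-0.08324432853746333
the job is handed in; nothing more can be done
None
```

The bar is home against the end stop and the thumbscrew is seated at about 0.14 Nm above free running; the gripper is clear and the job is handed in, with no verdict shown.

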